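# Fetch the back spanner from a crowded hook on the tool rail

## Task

I need the big dark ring spanner that hangs at the back of the full hook on the tool rail: shift the two small spanners in front of it over to the empty hook, slid right back on its prong one behind the other, then stand the big one, ring up, in the empty pocket of the wooden tool caddy, setting it down rather than dropping it. The empty hook has been knocked crooked, so feel your way onto it, force neither hook, drop no spanner, and leave everything else on the bench alone.

Things in the scene. Friction and masses are not known exactly. Their poses are not given: they have to be found in the camera images.
- rail: Blue steel tool rail, 400 mm long (own y), 20 thick, lower and upper edges 170 and 220 mm over the bench, fixed on two grey posts. Two hooks are clipped to its front (-x) face, 180 mm apart: the full one and the empty one, either on the left. Origin: on the bench under its middle.
- full_hook: Full hook: steel plate 36 wide, 44 high, 4 mm thick, with one straight rigid round prong, 10 mm in diameter, red tip. Origin: middle of the plate's front face, where the prong's centre line leaves it, 195 mm over the bench. The prong runs along own -x (to the robot), rising 5 degrees; its rounded end is 90 mm out. z is up. Carries three spanners. No more than 20 N on it.
- spare_hook: Empty hook, same make, origin and axes; at most 20 N on it. Only its plate is measured, and that is square. Its prong, rigid and straight, has been bent at the root by 0.12 rad off the proper line, so its end stands 10 mm off it, in an unknown direction: up, left, right or between, up to 0.43 rad below sideways. Find it by feel or sight; a ring must follow the bent line.
- front_spanner: Bright stubby spanner, first on the full hook, about 54 mm from its plate. Origin: middle of the ring; x = ring axis, -z runs down the shank. Ring: 20 mm bore, 31 mm outside, 12 mm thick, small flats on its +y and -y sides. Shank 15 x 7 mm, open jaw 36 mm wide ending 115 mm below the origin. About 0.13 kg. Hangs by the top of the bore, leaning a few degrees.
- middle_spanner: Second bright small spanner, the same in every way as front_spanner, hanging behind it, about 36 mm from the plate.
- big_spanner: Big dark spanner at the back of the full hook, about 17 mm from its plate. Origin: middle of the ring; axes as the small ones. Ring: 24 mm bore, 38 mm outside, 12 mm thick. Shank 15 x 7 mm, open jaw 46 mm wide and 9 thick ending 135 mm below the origin. About 0.24 kg.
- caddy: Fixed plywood tool caddy, on the left or right of the bench, 98 x 127 mm, rim 110 mm over the bench, walls 9 mm. Two pockets: the one on its own -y side is empty, the one on +y holds red and yellow chisels whose handles reach 169 mm over the bench. Origin: middle of its underside.
- pocket (a point): Middle of the floor of the caddy's empty pocket, 8 mm over the bench; axes as the caddy's. Inside, the pocket is 80 mm along x, 50 mm along y and 102 deep. The nearest chisel handles begin 47 mm from here towards +y.
- glue_bottle: White glue bottle, 60 mm in diameter, 170 high, beyond the rail; leave alone.
- varnish_tin: Green-labelled tin, 80 mm in diameter, 110 high, beyond the rail; leave alone.
- tape_measure: Yellow tape measure, 62 x 34 x 58 mm, on the bench near the robot; leave alone.
- sanding_block: Cork sanding block, 70 x 120 x 35 mm, on the bench near the robot; leave alone.
- mallet: Wooden mallet, 330 mm long, head 95 high, lying on the left; leave alone.
- block_plane: Green block plane, 160 x 50 mm, about 65 high, on the right; leave alone.
- offcut: Board offcut, 180 x 70 x 20 mm, left of the rail; leave alone.
There are look-alikes about, which are no part of the job. What is shaped like the big_spanner but green is not meant. Leave any orange look-alike of the front_spanner alone.

How it is judged:
By the outcome, as a careful person would: the job done as asked, in the order asked, and still so for the second after the job is handed in, with the robot touching nothing.
It also fails if it takes over 72 s, if anything falls off the work surface, if the arm or the gripper's body presses on something with over 40 N, if the wrist force passes 120 N, or if a joint passes its speed limit or range.

## Robot

A 6-joint arm with a two-finger parallel gripper is mounted at the origin on the work surface. World frame = base frame: x ahead of the robot, y to its left, z up, the work surface at z = 0. Lengths are in mm, angles in rad, forces in N, time in s.
With the tool pointing down it reaches from about 275 to 725 mm from the base axis. Payload 5.6 kg.
Tool frame: the origin (TCP) lies midway between the tips of the shut fingers; the grasp point (between the pads) lies 19 mm behind it; z points along the fingers, y is the line along which they close (so a half turn about z gives the same grasp; the last joint's range is limited). The gripper opens to 85 mm and grips with 20 to 120 N. Pads are 22 mm wide; open, the fingers measure 114 mm over their backs; the gripper's body (76 mm by 85 mm) begins 54 mm behind the grasp point. The pads swing forward as they close: fully open they stand 13 mm farther back than shut.
Start: joints at [1.419, 0.255, 0.108, 0, -1.424, -0.285], TCP at [232.646, 498.366, 231.283] pointing down, gripper open.
Joint ranges: [-2.95, 2.95], [-1.21, 1.97], [-1.09, 1.5], [-2.87, 1.71], [-2.94, -0.07], [-3.05, 3.05]. Speed limits (rad/s): [2.57, 2.57, 3.14, 3.14, 3.14, 3.14].

## Interface

Orientations are given as [roll, pitch, yaw] about the fixed x, y, z axes, in that order (R = Rz(yaw) Ry(pitch) Rx(roll)).
In Python, from bench import * gives the robot as it stands. The module is installed in compiled form; this text tells all that it offers.
- The arm moves only by the tool servo_tool, never from a script. Its argument "motion" is a list that holds one entry, the list of rows, each a list of 7 numbers: the opening, from 0 (shut) to 1 (fully open), then the shift along the world's x, y, z as a fraction of full scale, then the turn, a rotation vector about the world's x, y, z as a fraction of full scale. A call has 1 to 5 rows; each row is the pose to reach, as a shift and turn from the pose commanded when the call began; what a row does not reach only later rows make up. Full scale, the value 1, is 0.6 m for a shift and 60 degrees for a turn. A row lasts 1/12 s, in which the tool goes at most 41.7 mm and 7.16 degrees, less where a joint would pass 70% of its speed; a pose out of reach is approached as far as the arm can. A call with a number of a shift or a turn outside -1 to 1 is refused whole. A call with a gripper value outside its range is refused whole. The fingers move at their own pace and stop on an object; the grip force is fixed at half the most. Time passes only in rows, so rows that repeat a pose let the fingers close. It gives the time, the measured TCP pose, the force, the opening and the grip force at its end, in the units of the state.
- state(): the state, without advancing time (a new reading comes with each control period).
- grab_frame(name): name is "scene" or "side" or "wrist"; returns the picture (400x640x3 uint8, red, green, blue); there is no depth.
- camera_params(name): a dict with "K" (3x3 intrinsics, pixels), "extrinsics" (4x4, takes a point from world to camera coordinates); the wrist camera has in their place "tool_from_camera" (4x4, takes a point from camera to tool coordinates, whose origin is the TCP and whose axes are the flange's). Camera axes: x right, y down, z forward; pixel columns grow to the right and rows downward; lengths in mm; the calibration is good to about 2 mm. A picture is of the moment at which its call begins: read the wrist's pose just before it. camera_params takes no time and is no camera call.
- hand_in(): hands the job in; it is judged then, once.
The state is a dict: "time": time; "joint_positions": joint angles; "qd": joint speeds; "joint_efforts": joint torques, N m; "eef_pos": TCP position; "orientation": TCP orientation; "wrist_force": force on the tool from outside, world axes, zero at the start; "wrist_torque": the same for the moment, N m; "opening": opening from 0.0 (shut) to 1.0 (fully open); "grip_force": force on a finger pad.
Only numpy, scipy, OpenCV 4.12 (cv2) and the standard library are available. Lean on these libraries where they do the work, as an engineer would, in place of code of your own. Each camera call takes 0.05 s, during which the arm holds its last target. There are 200 camera calls.

## Working session

There is one attempt and no reset: what is moved stays moved. The work goes in short steps, Python scripts to look and compute and a tool call to move; the robot and the scene stay as the last step left them, time stands still between calls to the robot, and variables do not carry over. Pictures are saved under pics/ and viewed, at most 10 in all, crops included, and the job is handed in when it is done.

Besides the shell and the picture viewer there is one more tool, called after "Emit:" as name(argument=value, ...), one argument or row to a line, values as JSON. servo_tool: Moves the arm, as the interface text tells. Shift numbers are shares of 0.6 m and turn numbers shares of 60 degrees, none past 1 either way. Its arguments: {"type":"object","properties":{"motion":{"type":"array","items":{"type":"array","items":{"type":"array","items":{"type":"number","minimum":-1,"maximum":1}}}}},"required":["motion"]}

```bash
mkdir -p pics; python3 - <<'E'
from bench import *
import cv2,numpy as np
s=state();print({k:np.round(v,3).tolist() for k,v in s.items()})
for n in ["scene","side"]:
    im=grab_frame(n);cv2.imwrite(f"pics/{n}0.png",im[:,:,::-1]);p=camera_params(n);print(n,np.round(p["K"],1).tolist(),np.round(p["extrinsics"],4).tolist())
print(np.round(camera_params("wrist")["tool_from_camera"],4).tolist(),np.round(camera_params("wrist")["K"],1).tolist())
E
```

```text
{'time': 0.0, 'joint_positions': [1.419, 0.256, 0.107, -0.0, -1.424, -0.285], 'qd': [0.001, -0.001, -0.0, -0.0, -0.0, 0.002], 'joint_efforts': [0.001, -38.663, 23.794, 5.365, -0.006, 0.0], 'eef_pos': [232.382, 497.932, 230.391], 'orientation': [3.14, -0.0, -0.437], 'wrist_force': [-0.048, 0.265, 0.136], 'wrist_torque': [0.022, 0.021, -0.024], 'grip_force': 0.0, 'opening': 0.998}
scene [[509.1, 0.0, 322.0], [0.0, 509.1, 206.7], [0.0, 0.0, 1.0]] [[-0.3079, 0.9513, -0.014, 148.4605], [0.7976, 0.25, -0.5489, -393.5834], [-0.5187, -0.1802, -0.8357, 2071.2234], [0.0, 0.0, 0.0, 1.0]]
side [[510.8, 0.0, 321.0], [0.0, 510.8, 198.2], [0.0, 0.0, 1.0]] [[0.7872, -0.6165, -0.0136, -462.5611], [-0.3603, -0.442, -0.8215, 338.6197], [0.5004, 0.6516, -0.57, 1236.9107], [0.0, 0.0, 0.0, 1.0]]
[[0.0001, -0.9522, -0.3055, 77.5764], [1.0, -0.0003, 0.0011, 0.6256], [-0.0011, -0.3055, 0.9522, -143.2325], [0.0, 0.0, 0.0, 1.0]] [[309.0, 0.0, 319.4], [0.0, 309.0, 202.1], [0.0, 0.0, 1.0]]
```

View pics/scene0.png

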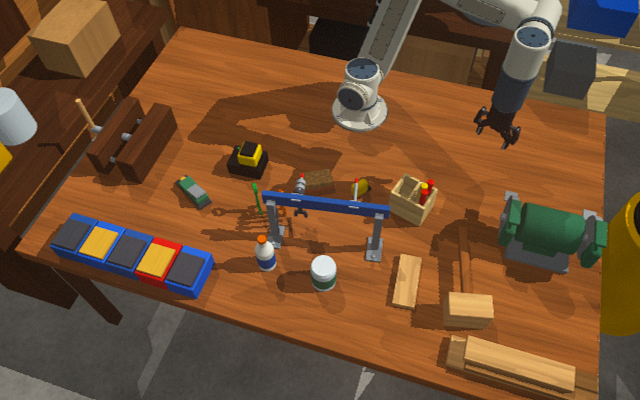

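View pics/side0.png

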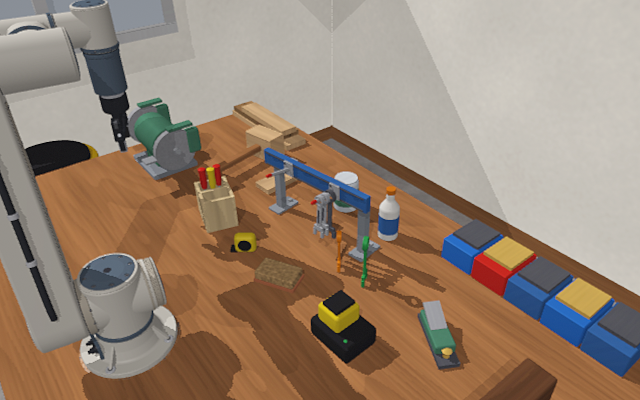

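The scene view shows the blue rail running from (263,198) to (385,210). The full hook is at about (300,185), the spare hook at about (355,188) and the caddy at (413,200). In the side view the full hook's spanners are at about (323,212), the spare's red tip at about (268,175) and the caddy at (215,205). Possible look-alikes in the side view are the green spanner (365,260) and the orange one (339,250). I'll check the choice in a close crop.

```bash
cat > h.py <<'E'
from bench import *
import cv2,numpy as np
from scipy.spatial.transform import Rotation as Ro
def cam(n,s=None):
    p=camera_params(n);K=np.array(p["K"])
    if n=="wrist":
        T=np.eye(4);T[:3,:3]=Ro.from_euler('xyz',s["orientation"]).as_matrix();T[:3,3]=s["eef_pos"]
        return K,np.linalg.inv(T@np.array(p["tool_from_camera"]))
    return K,np.array(p["extrinsics"])
def proj(c,P):
    K,E=c;q=K@(E[:3,:3]@np.asarray(P,float)+E[:3,3]);return q[:2]/q[2]
def ray(c,uv):
    K,E=c;d=E[:3,:3].T@np.linalg.solve(K,[uv[0],uv[1],1]);return -E[:3,:3].T@E[:3,3],d/np.linalg.norm(d)
def onz(c,uv,z):
    o,d=ray(c,uv);return o+d*(z-o[2])/d[2]
def tri(c1,u1,c2,u2):
    o,d=ray(c1,u1);p,e=ray(c2,u2);t=np.linalg.lstsq(np.c_[d,-e],p-o,rcond=None)[0]
    a,b=o+d*t[0],p+e*t[1];return (a+b)/2,np.linalg.norm(a-b)
E
python3 - <<'E'
from h import *
a=cv2.imread("pics/side0.png");b=cv2.imread("pics/scene0.png")
A=cv2.resize(a[135:285,250:400],(600,600),interpolation=cv2.INTER_CUBIC)
cv2.imwrite("pics/crop_side.png",cv2.resize(a[140:290,190:390],(800,600),interpolation=cv2.INTER_CUBIC))
cv2.imwrite("pics/crop_scene.png",cv2.resize(b[160:260,245:445],(800,400),interpolation=cv2.INTER_CUBIC))
for n,im in(("side",a),("scene",b)):
    h=cv2.cvtColor(im,cv2.COLOR_BGR2HSV)
    m=((abs(h[:,:,0].astype(int)-112)<10)&(h[:,:,1]>130)&(h[:,:,2]>60)).astype(np.uint8)
    k,l,st,ce=cv2.connectedComponentsWithStats(m)
    for i in range(1,k):
        if st[i,4]>150:print(n,"blue",st[i].tolist())
    r=(((h[:,:,0]<6)|(h[:,:,0]>174))&(h[:,:,1]>150)&(h[:,:,2]>90)).astype(np.uint8)
    k,l,st,ce=cv2.connectedComponentsWithStats(r)
    for i in range(1,k):
        if st[i,4]>3 :print(n,"red",st[i].tolist(),ce[i].round(1))
E
```

```text
side blue [265, 148, 105, 65, 1003]
side blue [293, 167, 35, 24, 308]
side blue [379, 216, 20, 19, 275]
side blue [441, 234, 62, 40, 969]
side blue [504, 273, 136, 103, 4627]
side red [213, 164, 8, 22, 112] [217.4 173.6]
side red [198, 167, 9, 22, 135] [202.5 177. ]
side red [266, 174, 6, 4, 16] [268.5 175.2]
side red [311, 200, 6, 5, 19] [313.4 201.7]
side red [471, 253, 66, 43, 1115] [494.2 272.6]
scene blue [567, 0, 72, 38, 2202]
scene blue [262, 191, 128, 21, 716]
scene blue [50, 213, 103, 67, 1523]
scene blue [164, 246, 50, 53, 849]
scene red [301, 173, 3, 5, 12] [302.2 174.8]
scene red [355, 178, 3, 5, 14] [356.1 180.1]
scene red [419, 179, 15, 26, 153] [426.  191.7]
scene red [134, 237, 48, 53, 566] [159.5 264.4]
```

View pics/crop_side.png

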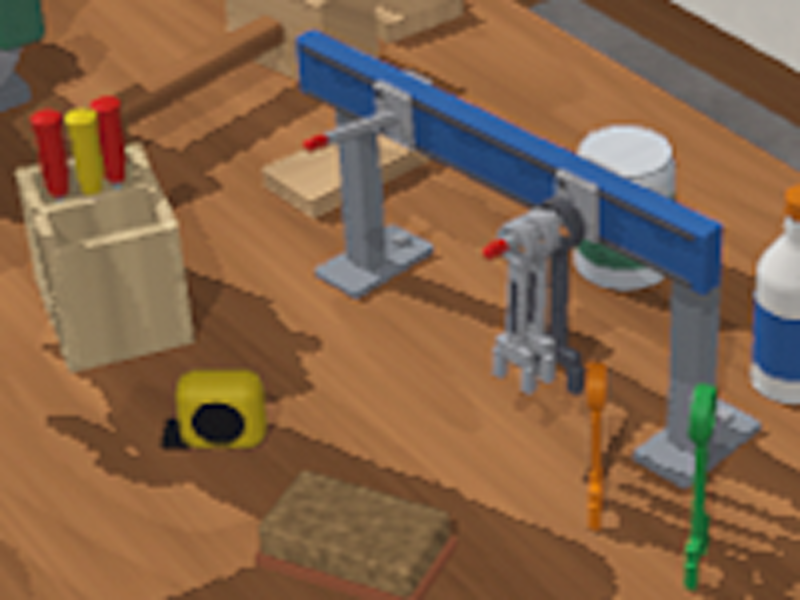

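View pics/crop_scene.png

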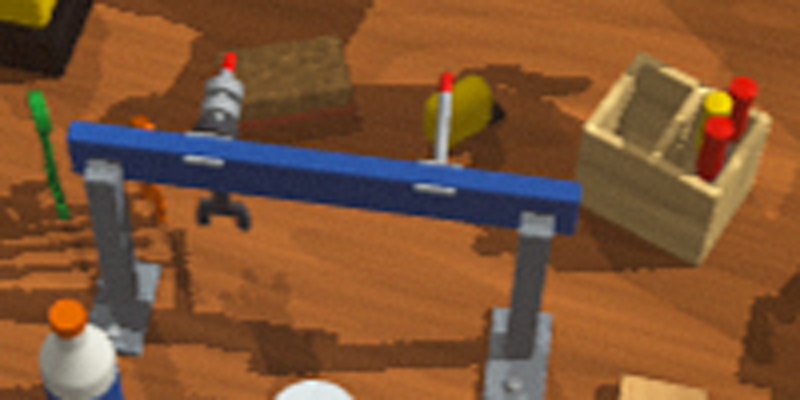

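The side crop shows two bright small spanners in front of a big dark ring on the full hook, crop (565,215). The orange (597,400) and green (703,430) ones stand apart on the bench and are not wanted. The empty hook's tip is at crop (316,142). The scene crop confirms this, and the caddy's empty pocket is the one away from the chisels, at (645,95). Next I'll triangulate.

```bash
python3 - <<'E'
from h import *
S,C=cam("side"),cam("scene")
print("tips full",tri(S,(313.4,201.7),C,(302.2,174.8)),"spare",tri(S,(268.5,175.2),C,(356.1,180.1)))
s=lambda u,v:(190+u/4,140+v/4)
c=lambda u,v:(245+u/4,160+v/4)
# rail top face corners at z=220: front top via side, rear top via scene
for nm,p in(("L front",(300,42)),("L rear",(315,32)),("R front",(708,234)),("R rear",(719,228))):print(nm,onz(S,s(*p),220).round(1))
for nm,p in(("R rear",(70,143)),("R front",(72,124)),("L front",(580,185)),("L rear",(575,205))):print(nm,onz(C,c(*p),220).round(1))
print("plates top mid S",onz(S,s(395,88),217).round(1),onz(S,s(578,178),217).round(1))
print("plates C",onz(C,c(435,188),217).round(1),onz(C,c(204,160),217).round(1))
# caddy rim corners
for p in((58,242),(180,222),(18,168),(137,147)):print("cad S",onz(S,s(*p),110).round(1))
for p in((583,128),(645,57),(768,120),(712,195)):print("cad C",onz(C,c(*p),110).round(1))
E
```

```text
tips full (array([521.23260746, -53.3888182 , 201.81971138]), np.float64(3.9190321211455355)) spare (array([495.23902895, 120.07636015, 210.09452818]), np.float64(2.3618740636448137))
L front [556.3 229.1 220. ]
L rear [573.5 234.9 220. ]
R front [ 623.3 -152.5  220. ]
R rear [ 633.4 -151.9  220. ]
R rear [ 645.5 -137.8  220. ]
R front [ 628.2 -142.9  220. ]
L front [565.4 247.7 220. ]
L rear [584.2 248.4 220. ]
plates top mid S [575.5 132.3 217. ] [602.9 -44.4 217. ]
plates C [599.1 142.8 217. ] [627.5 -34.2 217. ]
cad S [352.2 259.3 110. ]
cad S [436.2 224.7 110. ]
cad S [375.3 371.  110. ]
cad S [463.2 338.8 110. ]
cad C [435.2 229.4 110. ]
cad C [346.8 262.5 110. ]
cad C [380.8 375.7 110. ]
cad C [469.  346.3 110. ]
```

Emit:
servo_tool(
  motion=[
    [[1,0.112,-0.19,0.04,0,0,-0.59],[1,0.112,-0.19,0.04,0,0,-0.59],[1,0.112,-0.19,0.04,0,0,-0.59],[1,0.112,-0.19,0.04,0,0,-0.59],[1,0.112,-0.19,0.04,0,0,-0.59]],
  ],
)

```text
time: 0.52
eef_pos: [301.1, 382.1, 256.4]
orientation: [-3.14, 0.001, -1.064]
wrist_force: [-0.8, -0.2, -0.2]
opening: 1.002
grip_force: 0.0
```

Emit:
servo_tool(
  motion=[
    [[1,0.112,-0.19,0.04,0,0,-0.59],[1,0.112,-0.19,0.04,0,0,-0.59],[1,0.112,-0.19,0.04,0,0,-0.59],[1,0.112,-0.19,0.04,0,0,-0.59],[1,0.112,-0.19,0.04,0,0,-0.59]],
  ],
)

```text
time: 0.93
eef_pos: [368.2, 268.1, 280.0]
orientation: [-3.141, 0.001, -1.682]
wrist_force: [-0.3, 0.5, 0.7]
opening: 0.997
grip_force: 0.0
```

Emit:
servo_tool(
  motion=[
    [[1,0.112,-0.19,0.04,0,0,-0.59],[1,0.112,-0.19,0.04,0,0,-0.59],[1,0.112,-0.19,0.04,0,0,-0.59],[1,0.112,-0.19,0.04,0,0,-0.59],[1,0.112,-0.19,0.04,0,0,-0.59]],
  ],
)

```text
time: 1.35
eef_pos: [435.4, 154.0, 303.5]
orientation: [-3.141, 0.0, -2.301]
wrist_force: [-0.5, -0.5, 0.1]
opening: 1.001
grip_force: 0.0
```

Emit:
servo_tool(
  motion=[
    [[1,0.112,-0.06,0,0,0,-0.59],[1,0.112,-0.06,0,0,0,-0.59],[1,0.112,-0.06,0,0,0,-0.59],[1,0.112,-0.06,0,0,0,-0.59],[1,0.112,-0.06,0,0,0,-0.59]],
  ],
)

```text
time: 1.77
eef_pos: [501.7, 119.8, 302.3]
orientation: [-3.141, -0.002, -2.916]
wrist_force: [-0.7, -0.1, -0.3]
opening: 0.999
grip_force: 0.0
```

Emit:
servo_tool(
  motion=[
    [[1,0,0,0,0,0,-0.07],[1,0,0,0,0,0,-0.07],[1,0,0,0,0,0,-0.07]],
  ],
)

```text
time: 2.02
eef_pos: [501.3, 120.3, 302.9]
orientation: [-3.141, -0.001, -2.979]
wrist_force: [0.6, -0.1, 0.9]
opening: 0.997
grip_force: 0.0
```

```bash
python3 - <<'E'
from h import *
import pickle
s=state();im=grab_frame("wrist")[:,:,::-1];cv2.imwrite("pics/w1.png",im);pickle.dump(s,open("w1.pkl","wb"));print(s["eef_pos"],s["orientation"])
E
```

```text
[501.28488537 120.34854363 302.92342016] [-3.14148432e+00 -7.93126881e-04 -2.97905692e+00]
```

View pics/w1.png

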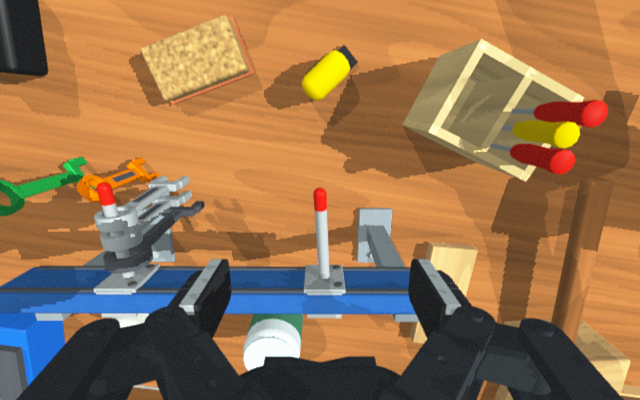

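Emit:
servo_tool(
  motion=[
    [[1,0.05,-0.3,0,0,0,0],[1,0.05,-0.3,0,0,0,0],[1,0.05,-0.3,0,0,0,0],[1,0.05,-0.3,0,0,0,0],[1,0.05,-0.3,0,0,0,0]],
  ],
)

```text
time: 2.48
eef_pos: [531.4, -63.6, 303.2]
orientation: [-3.14, -0.001, -2.982]
wrist_force: [-1.4, 0.5, 0.0]
opening: 1.001
grip_force: 0.0
```

Emit:
servo_tool(
  motion=[
    [[1,0,0,0,0,0,0],[1,0,0,0,0,0,0]],
  ],
)

```text
time: 2.65
eef_pos: [531.3, -60.4, 302.9]
orientation: [3.141, -0.001, -2.982]
wrist_force: [-0.5, 0.7, -0.2]
opening: 0.998
grip_force: 0.0
```

```bash
python3 - <<'E'
from h import *
import pickle
s=state();im=grab_frame("wrist")[:,:,::-1];cv2.imwrite("pics/w2.png",im);pickle.dump(s,open("w2.pkl","wb"));print(s["eef_pos"],s["orientation"])
E
```

```text
[531.34746824 -60.39120525 302.94529433] [ 3.14132858e+00 -5.96770900e-04 -2.98198970e+00]
```

View pics/w2.png

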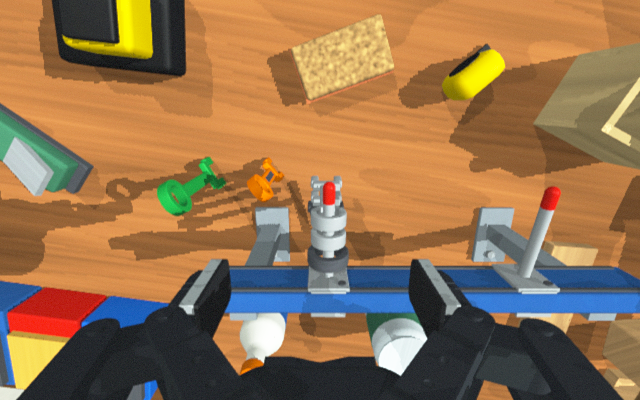

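w1 and w2 each show both hooks. In w1 the spare tip is at (320,190) and the full tip at (105,186). In w2 the full tip is at (330,184), with two bright rings and one dark ring behind it, and the spare tip is at (553,190). The empty pocket is at about (478,100) in w1.

```bash
python3 - <<'E'
from h import *
import pickle
c=[];R=[];ims=[]
for n in("w1","w2"):
    s=pickle.load(open(n+".pkl","rb"));cc=cam("wrist",s);c.append(cc);im=cv2.imread(f"pics/{n}.png");h=cv2.cvtColor(im,cv2.COLOR_BGR2HSV);ims.append(im)
    r=(((h[:,:,0]<6)|(h[:,:,0]>174))&(h[:,:,1]>150)&(h[:,:,2]>90)).astype(np.uint8)
    k,l,st,ce=cv2.connectedComponentsWithStats(r)
    L=[(ce[i],st[i]) for i in range(1,k) if 100<st[i,4]<1500 and 150<ce[i][1]<230 and st[i,2]<40]
    L.sort(key=lambda a:a[0][0]);R.append(L);print(n,[(a.round(1).tolist(),b.tolist()) for a,b in L])
F=tri(c[0],R[0][0][0],c[1],R[1][0][0]);S=tri(c[0],R[0][1][0],c[1],R[1][1][0])
print("full redc",F,"spare redc",S)
d=S[0]-F[0];psi=np.pi-2.980
for y in(psi-.01,psi,psi+.01):
    print(y,"spare rel full in rail axes",Ro.from_euler('z',-y).apply(d).round(1))
# rail blue edge slope in both (front top edge)
cv2.imwrite("pics/crop3.png",np.vstack([cv2.resize(ims[0][165:315,270:370],(800,0) if 0 else (400,600),interpolation=cv2.INTER_CUBIC)]))
a=cv2.resize(ims[0][165:315,270:370],(400,600),interpolation=cv2.INTER_CUBIC);b=cv2.resize(ims[1][165:315,280:380],(400,600),interpolation=cv2.INTER_CUBIC)
cv2.imwrite("pics/crop3.png",np.hstack([a,b]))
# caddy rim pts w1
for p in((482,40),(404,127),(436,126),(482,52),(515,78),(470,150),(520,66),(430,118)):print(p,onz(c[0],p,110).round(1))
E
```

```text
w1 [([105.4, 193.9], [96, 183, 20, 22, 306]), ([319.8, 199.4], [314, 188, 13, 23, 263])]
w2 [([328.6, 193.3], [323, 182, 12, 23, 253]), ([550.4, 198.1], [540, 187, 21, 23, 337])]
full redc (array([521.55450027, -54.68522015, 202.6709837 ]), np.float64(0.11159390758659204)) spare redc (array([495.07839272, 119.27715404, 211.33666682]), np.float64(0.10989101627702595))
0.15159265358979312 spare rel full in rail axes [1.00e-01 1.76e+02 8.70e+00]
0.16159265358979313 spare rel full in rail axes [  1.9 176.    8.7]
0.17159265358979314 spare rel full in rail axes [  3.6 175.9   8.7]
(482, 40) [339.3 254.5 110. ]
(404, 127) [432.3 199.4 110. ]
(436, 126) [425.8 232.6 110. ]
(482, 52) [349.6 257.9 110. ]
(515, 78) [367.1 298.4 110. ]
(470, 150) [444.4 275.9 110. ]
(520, 66) [355.6 299.5 110. ]
(430, 118) [418.9 224.1 110. ]
```

View pics/crop3.png

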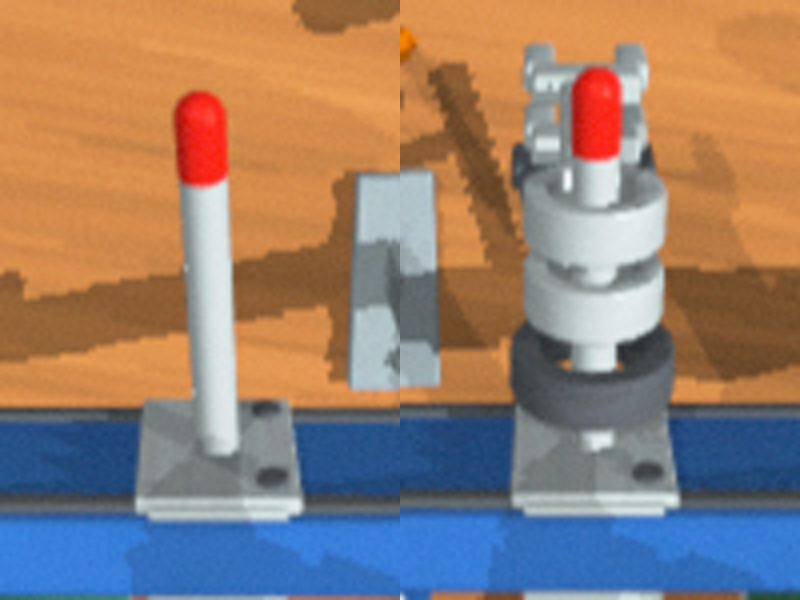

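```bash
python3 - <<'E'
from h import *
import pickle
c1=cam("wrist",pickle.load(open("w1.pkl","rb")));c2=cam("wrist",pickle.load(open("w2.pkl","rb")))
psi=.16;ex=np.array([np.cos(psi),np.sin(psi),0]);ey=np.array([-np.sin(psi),np.cos(psi),0]);r=np.array([521.55,-54.69,0])
f=lambda P:((P-r)@ex,(P-r)@ey)
print("rel red centre (along,lat): plate top full",f(onz(c2,(329,288.7),217)),"spare",f(onz(c1,(324.7,288),217)))
print("front ring top front edge/back edge",f(onz(c2,(328.8,165+178/4),210)),f(onz(c2,(328.8,165+205/4),210)),"red end",f(onz(c2,(329.5,181.5),204)))
print("mid ring top", f(onz(c2,(280+194/4,165+285/4),208.5)),"big", f(onz(c2,(280+192/4,165+385/4),210)))
for p in ((482,42),(432,128),(527,180)): print(p,onz(c1,p,110).round(1))
E
```

```text
rel red centre (along,lat): plate top full (np.float64(80.69020788090735), np.float64(0.6648851522065892)) spare (np.float64(79.06360600229704), np.float64(180.3823421217149))
front ring top front edge/back edge (np.float64(11.494426272819146), np.float64(0.07665330061310972)) (np.float64(17.30728833243562), np.float64(0.1284773250201747)) red end (np.float64(-10.289518057035247), np.float64(0.6174530757808123))
mid ring top (np.float64(35.69084555721179), np.float64(0.08409862940633711)) big (np.float64(58.26272019890621), np.float64(-0.18992374809508586))
(482, 42) [341. 255. 110.]
(432, 128) [428.5 229.  110. ]
(527, 180) [466.2 348.9 110. ]
```

Emit:
servo_tool(
  motion=[
    [[1,0.024,0.016,-0.1,0,0,0],[1,0.024,0.016,-0.15,0,0,0],[1,0.024,0.016,-0.18,0,0,0],[1,0.024,0.016,-0.2,0,0,0],[1,0.024,0.016,-0.216,0,0,0]],
  ],
)

```text
time: 3.12
eef_pos: [544.8, -48.6, 171.6]
orientation: [3.141, -0.003, -2.979]
wrist_force: [0.6, 0.7, 1.0]
opening: 0.996
grip_force: 0.0
```

Emit:
servo_tool(
  motion=[
    [[1,0,0,0,0,0,0],[1,0,0,0,0,0,0]],
  ],
)

```text
time: 3.28
eef_pos: [546.2, -49.4, 174.5]
orientation: [-3.141, 0.001, -2.98]
wrist_force: [0.3, -0.5, 1.2]
opening: 1.002
grip_force: 0.0
```

```bash
python3 - <<'E'
from h import *
s=state();print(np.round(s["eef_pos"],1),np.round(s["orientation"],3))
a=grab_frame("wrist")[120:320,200:440,::-1];b=grab_frame("side")[140:290,250:400,::-1]
cv2.imwrite("pics/g1.png",np.hstack([cv2.resize(a,(480,400),interpolation=3),cv2.resize(b,(320,400),interpolation=3)[:, :320]]))
E
```

```text
[546.2 -49.4 174.5] [-3.141e+00  1.000e-03 -2.980e+00]
```

View pics/g1.png

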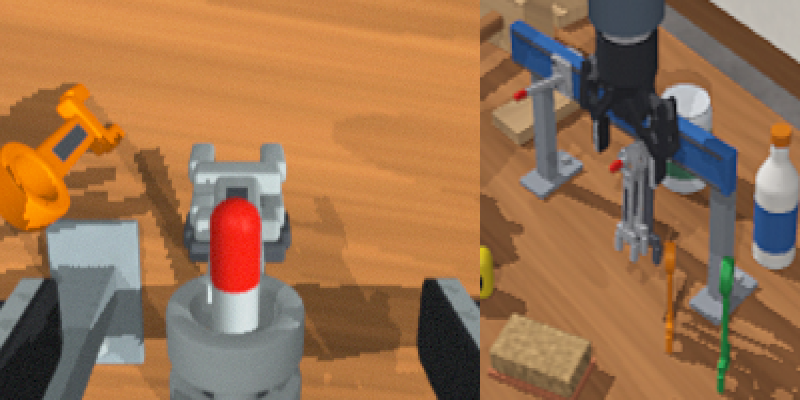

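The ring (crop x 168–303, centre about 235) sits nearly midway between the pads (62 and 418). I'll trim y by −1 mm and close.

Emit:
servo_tool(
  motion=[
    [[0.7,0,-0.002,0,0,0,0],[0.5,0,-0.002,0,0,0,0],[0.4,0,-0.002,0,0,0,0],[0.3,0,-0.002,0,0,0,0],[0.2,0,-0.002,0,0,0,0]],
  ],
)

```text
time: 3.8
eef_pos: [546.1, -51.3, 174.1]
orientation: [-3.141, 0.001, -2.982]
wrist_force: [0.7, 0.1, 2.0]
opening: 0.346
grip_force: 59.0
```

Emit:
servo_tool(
  motion=[
    [[0,0,0,0,0,0,0],[0,0,0,0,0,0,0],[0,0,0,0,0,0,0],[0,0,0,0,0,0,0],[0,0,0,0,0,0,0]],
  ],
)

```text
time: 4.22
eef_pos: [546.2, -51.3, 174.1]
orientation: [-3.141, 0.001, -2.981]
wrist_force: [-0.3, 0.1, 3.5]
opening: 0.35
grip_force: 59.2
```

Emit:
servo_tool(
  motion=[
    [[0,0,0,0.004,0,0,0],[0,0,0,0.008,0,0,0],[0,0,0,0.008,0,0,0],[0,0,0,0.008,0,0,0]],
  ],
)

```text
time: 4.55
eef_pos: [545.5, -51.2, 178.1]
orientation: [3.141, -0.001, -2.982]
wrist_force: [-0.3, 0.2, -1.0]
opening: 0.351
grip_force: 59.2
```

Emit:
servo_tool(
  motion=[
    [[0,-0.02,-0.003,0.0018,0,0,0],[0,-0.04,-0.0064,0.0036,0,0,0],[0,-0.06,-0.0097,0.0053,0,0,0],[0,-0.08,-0.013,0.007,0,0,0],[0,-0.1,-0.016,0.009,0,0,0]],
  ],
)

```text
time: 4.97
eef_pos: [484.9, -60.9, 183.5]
orientation: [3.141, -0.001, -2.982]
wrist_force: [0.8, -0.2, -0.5]
opening: 0.346
grip_force: 59.2
```

Emit:
servo_tool(
  motion=[
    [[0,0,0,0,0,0,0],[0,0,0,0,0,0,0]],
  ],
)

```text
time: 5.13
eef_pos: [485.6, -60.9, 184.0]
orientation: [3.141, 0.0, -2.982]
wrist_force: [-0.2, -0.2, -0.7]
opening: 0.347
grip_force: 59.3
```

```bash
python3 - <<'E'
from h import *
import pickle
s=state();print(np.round(s["eef_pos"],1),np.round(s["orientation"],3),np.round(s["wrist_force"],1))
im=grab_frame("wrist")[:,:,::-1];cv2.imwrite("pics/w3.png",im);pickle.dump(s,open("w3.pkl","wb"))
a=im[100:360,150:490];b=grab_frame("side")[150:300,240:390,::-1]
cv2.imwrite("pics/g2.png",np.hstack([cv2.resize(a,(480,367),interpolation=3),cv2.resize(b,(320,367),interpolation=3)]))
E
```

```text
[485.6 -60.9 184. ] [ 3.141  0.    -2.982] [-0.2 -0.2 -0.7]
```

View pics/g2.png

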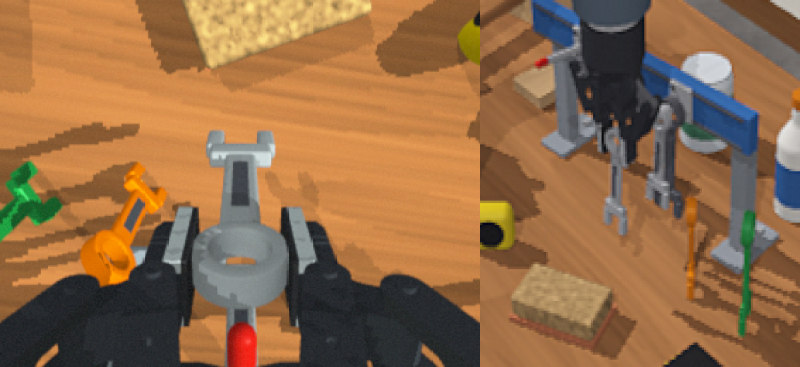

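The front spanner is free of the hook and held upright between the pads, with its ring at crop (241,262). The full hook's red tip shows below it at (242,345). I'll carry it across in front of the spare prong.

Emit:
servo_tool(
  motion=[
    [[0,-0.046,0.06,0.0215,0,0,0],[0,-0.046,0.12,0.0215,0,0,0],[0,-0.046,0.18,0.0215,0,0,0],[0,-0.046,0.24,0.0215,0,0,0],[0,-0.046,0.289,0.0215,0,0,0]],
  ],
)

```text
time: 5.65
eef_pos: [458.4, 115.1, 196.8]
orientation: [3.141, 0.0, -2.981]
wrist_force: [-0.1, -0.8, -0.3]
opening: 0.345
grip_force: 59.7
```

Emit:
servo_tool(
  motion=[
    [[0,0,0,0,0,0,0],[0,0,0,0,0,0,0],[0,0,0,0,0,0,0]],
  ],
)

```text
time: 5.9
eef_pos: [458.4, 112.6, 196.4]
orientation: [-3.141, -0.001, -2.981]
wrist_force: [0.8, -0.4, -1.3]
opening: 0.343
grip_force: 59.8
```

```bash
python3 - <<'E'
from h import *
import pickle
s=state();print(np.round(s["eef_pos"],1),np.round(s["orientation"],3),np.round(s["wrist_force"],1))
im=grab_frame("wrist")[:,:,::-1];cv2.imwrite("pics/w4.png",im);pickle.dump(s,open("w4.pkl","wb"))
for n in("w3","w4"):
    im=cv2.imread(f"pics/{n}.png");h=cv2.cvtColor(im,cv2.COLOR_BGR2HSV)
    r=(((h[:,:,0]<6)|(h[:,:,0]>174))&(h[:,:,1]>150)&(h[:,:,2]>60)).astype(np.uint8)
    k,l,st,ce=cv2.connectedComponentsWithStats(r)
    print(n,[(st[i].tolist(),ce[i].round(1).tolist()) for i in range(1,k) if st[i,4]>30])
E
```

```text
[458.4 112.6 196.4] [-3.141e+00 -1.000e-03 -2.981e+00] [ 0.8 -0.4 -1.3]
w3 [([311, 328, 21, 35, 637], [320.9, 345.8]), ([0, 370, 51, 30, 1184], [20.8, 384.9])]
w4 [([611, 162, 29, 29, 623], [627.3, 174.1]), ([575, 213, 65, 50, 1735], [611.1, 233.6]), ([0, 314, 12, 30, 215], [3.7, 330.3]), ([312, 326, 20, 37, 620], [321.6, 343.5])]
```

Emit:
servo_tool(
  motion=[
    [[0,0.015,0.0032,-0.003,0,0,0],[0,0.03,0.0063,-0.006,0,0,0],[0,0.045,0.0095,-0.009,0,0,0],[0,0.055,0.0117,-0.011,0,0,0],[0,0.055,0.0117,-0.011,0,0,0]],
  ],
)

```text
time: 6.37
eef_pos: [492.4, 119.4, 189.3]
orientation: [-3.141, -0.001, -2.983]
wrist_force: [-0.3, 0.8, -1.0]
opening: 0.352
grip_force: 59.8
```

Emit:
servo_tool(
  motion=[
    [[0,0.01,0.0021,-0.002,0,0,0],[0,0.02,0.0043,-0.004,0,0,0],[0,0.03,0.0064,-0.006,0,0,0],[0,0.03,0.0064,-0.006,0,0,0]],
  ],
)

```text
time: 6.7
eef_pos: [510.1, 123.6, 186.1]
orientation: [-3.141, -0.0, -2.982]
wrist_force: [1.1, -0.2, -1.9]
opening: 0.346
grip_force: 59.8
```

Emit:
servo_tool(
  motion=[
    [[0,0,0,-0.004,0,0,0],[0,0,0,-0.008,0,0,0],[0,0,0,-0.008,0,0,0]],
  ],
)

```text
time: 6.95
eef_pos: [509.5, 123.4, 182.4]
orientation: [-3.141, 0.001, -2.981]
wrist_force: [-0.1, -0.8, 2.0]
opening: 0.343
grip_force: 60.0
```

```bash
python3 - <<'E'
from h import *
s=state();print(np.round(s["eef_pos"],1),np.round(s["wrist_force"],1))
im=grab_frame("wrist")[:,:,::-1];cv2.imwrite("pics/w5.png",im)
h=cv2.cvtColor(im,cv2.COLOR_BGR2HSV)
r=(((h[:,:,0]<6)|(h[:,:,0]>174))&(h[:,:,1]>150)&(h[:,:,2]>60)).astype(np.uint8)
k,l,st,ce=cv2.connectedComponentsWithStats(r)
print([(st[i].tolist(),ce[i].round(1).tolist()) for i in range(1,k) if st[i,4]>30])
c=cam("wrist",s);ex=np.array([.9873,.1593,0]);P=np.array(s["eef_pos"])+[0,0,20.6]+2*ex
print("ring centre px",proj(c,P),"rim top front",proj(c,P-6*ex+[0,0,15.5]),"prong tip nominal",proj(c,[521.55-8.5*.9873-175.7*.1593,-54.69-8.5*.1593+175.7*.9873,212.5]))
E
```

```text
[509.5 123.4 182.4] [-0.1 -0.8  2. ]
[([604, 152, 36, 31, 856], [624.4, 165.3]), ([303, 244, 26, 45, 990], [315.9, 265.9])]
ring centre px [319.9939033  289.10122022] rim top front [320.04876763 298.25142433] prong tip nominal [315.02909002 244.58057987]
```

Emit:
servo_tool(
  motion=[
    [[0,0,0,0.008,0,0,0],[0,0.016,0.0034,0.0048,0,0,0],[0,0.032,0.0068,0.0016,0,0,0],[0,0.048,0.0102,-0.0016,0,0,0],[0,0.048,0.0102,-0.0016,0,0,0]],
  ],
)

```text
time: 7.42
eef_pos: [539.4, 129.8, 179.3]
orientation: [-3.141, -0.002, -2.982]
wrist_force: [0.5, 0.0, -2.1]
opening: 0.348
grip_force: 59.8
```

Emit:
servo_tool(
  motion=[
    [[0,0.01,0.0021,-0.002,0,0,0],[0,0.02,0.0043,-0.004,0,0,0],[0,0.026,0.0055,-0.0052,0,0,0],[0,0.03,0.0064,-0.006,0,0,0],[0,0.03,0.0064,-0.006,0,0,0]],
  ],
)

```text
time: 7.83
eef_pos: [556.4, 133.4, 176.9]
orientation: [-3.141, -0.0, -2.982]
wrist_force: [0.1, -0.4, -0.6]
opening: 0.343
grip_force: 59.8
```

Emit:
servo_tool(
  motion=[
    [[0,0.002,0.0004,-0.0004,0,0,0],[0,0.004,0.0008,-0.0008,0,0,0],[0,0.004,0.0008,-0.0008,0,0,0]],
  ],
)

```text
time: 8.08
eef_pos: [558.5, 133.9, 176.8]
orientation: [3.142, 0.0, -2.981]
wrist_force: [-0.7, -0.1, -1.4]
opening: 0.348
grip_force: 59.8
```

Emit:
servo_tool(
  motion=[
    [[0,0.0015,0.0003,-0.0004,0,0,0],[0,0.003,0.0006,-0.0008,0,0,0],[0,0.003,0.0006,-0.0008,0,0,0]],
  ],
)

```text
time: 8.33
eef_pos: [560.3, 134.3, 176.3]
orientation: [3.142, 0.0, -2.981]
wrist_force: [-0.6, 0.0, -1.2]
opening: 0.346
grip_force: 59.8
```

Emit:
servo_tool(
  motion=[
    [[0,0.0015,0.0003,-0.004,0,0,0],[0,0.0015,0.0003,-0.006,0,0,0],[0,0.0015,0.0003,-0.006,0,0,0]],
  ],
)

```text
time: 8.58
eef_pos: [561.0, 134.4, 172.3]
orientation: [-3.141, -0.001, -2.981]
wrist_force: [-0.7, 0.6, -1.0]
opening: 0.342
grip_force: 59.9
```

Emit:
servo_tool(
  motion=[
    [[0,0,0,-0.001,0,0,0],[0,0,0,-0.002,0,0,0],[0,0,0,-0.002,0,0,0]],
  ],
)

```text
time: 8.83
eef_pos: [561.1, 134.4, 172.0]
orientation: [-3.142, 0.0, -2.981]
wrist_force: [-2.4, 0.1, 3.5]
opening: 0.347
grip_force: 60.2
```

Emit:
servo_tool(
  motion=[
    [[0.4,0,0,0.001,0,0,0],[0.5,0,0,0.001,0,0,0],[0.7,0,0,0.001,0,0,0],[1,0,0,0.001,0,0,0],[1,0,0,0.001,0,0,0]],
  ],
)

```text
time: 9.25
eef_pos: [561.2, 134.4, 172.0]
orientation: [3.142, 0.0, -2.982]
wrist_force: [-0.6, 0.3, 0.1]
opening: 0.899
grip_force: 0.0
```

Emit:
servo_tool(
  motion=[
    [[1,0,0,0,0,0,0],[1,0,0,0.03,0,0,0],[1,0,0,0.08,0,0,0],[1,0,0,0.14,0,0,0],[1,0,0,0.2,0,0,0]],
  ],
)

```text
time: 9.67
eef_pos: [560.7, 134.1, 293.2]
orientation: [-3.141, -0.001, -2.982]
wrist_force: [1.5, 0.8, 1.6]
opening: 1.0
grip_force: 0.0
```

Emit:
servo_tool(
  motion=[
    [[1,0.002,-0.07,0,0,0,0],[1,0.002,-0.14,0,0,0,0],[1,0.002,-0.2,0,0,0,0],[1,0.002,-0.26,0,0,0,0],[1,0.002,-0.304,0,0,0,0]],
  ],
)

```text
time: 10.08
eef_pos: [562.0, -50.5, 292.3]
orientation: [-3.141, 0.0, -2.982]
wrist_force: [0.7, 1.1, 0.5]
opening: 0.999
grip_force: 0.0
```

Emit:
servo_tool(
  motion=[
    [[1,0,0,0,0,0,0],[1,0,0,0,0,0,0],[1,0,0,0,0,0,0]],
  ],
)

```text
time: 10.33
eef_pos: [562.4, -47.9, 292.0]
orientation: [3.141, -0.0, -2.982]
wrist_force: [-0.1, 0.6, 0.2]
opening: 1.001
grip_force: 0.0
```

```bash
python3 - <<'E'
from h import *
import pickle
s=state();print(np.round(s["eef_pos"],1),np.round(s["orientation"],3))
im=grab_frame("wrist")[:,:,::-1];cv2.imwrite("pics/w6.png",im);pickle.dump(s,open("w6.pkl","wb"))
c=cam("wrist",s)
ex=np.array([.9873,.1593,0]);ey=np.array([-.1593,.9873,0])
B=np.array([521.55,-54.69,0])+80.8*ex
g=cv2.cvtColor(im,cv2.COLOR_BGR2GRAY)
# brightness profile along the prong top line, full hook & spare hook, d from 0..90, ring top height
for nm,o,zf in(("full",0,lambda d:195+.087*d+10.5),("spare",180,lambda d:195+.195*d+10.5)):
    for lat in(-8,0,8):
        L=[]
        for d in range(0,64,2):
            P=B-d*ex+(o+lat-(4*d/81 if o else 0))*ey;P[2]=zf(d)
            u,v=proj(c,P).round().astype(int)
            L.append(int(g[v,u]) if 0<=v<400 and 0<=u<640 else -1)
        print(nm,lat,L)
E
```

```text
[562.4 -47.9 292. ] [ 3.141 -0.    -2.982]
full -8 [138, 137, 136, 135, 127, 97, 91, 90, 91, 93, 86, 84, 71, 60, 57, 65, 75, 153, 169, 168, 169, 168, 171, 137, 108, 113, 129, 126, 74, 97, 79, 72]
full 0 [138, 136, 142, 224, 223, 118, 109, 102, 104, 102, 106, 79, 125, 224, 223, 210, 211, 222, 220, 222, 222, 223, 179, 224, 223, 223, 224, 223, 223, 221, 222, 224]
full 8 [118, 121, 137, 140, 129, 117, 108, 112, 115, 118, 113, 107, 70, 63, 53, 53, 75, 225, 231, 232, 232, 231, 233, 131, 109, 109, 130, 119, 93, 101, 67, 62]
spare -8 [137, 141, 146, 144, 168, 171, 172, 176, 175, 179, 160, 148, 150, 157, 147, 149, 155, 154, 144, 147, 144, 152, 156, 142, 145, 146, 151, 151, 153, 153, 141, 147]
spare 0 [142, 125, 119, 205, 216, 220, 214, 214, 218, 195, 139, 99, 126, 149, 127, 144, 135, 114, 118, 117, 124, 128, 133, 132, 129, 138, 133, 147, 141, 138, 133, 137]
spare 8 [126, 142, 137, 117, 167, 229, 225, 190, 179, 146, 119, 125, 123, 142, 138, 124, 125, 120, 111, 121, 132, 127, 128, 130, 136, 137, 139, 142, 134, 131, 135, 143]
```

Emit:
servo_tool(
  motion=[
    [[1,-0.0034,-0.001,-0.06,0,0,0],[1,-0.0034,-0.001,-0.12,0,0,0],[1,-0.0034,-0.001,-0.16,0,0,0],[1,-0.0034,-0.001,-0.185,0,0,0],[1,-0.0034,-0.001,-0.199,0,0,0]],
  ],
)

```text
time: 10.8
eef_pos: [559.1, -47.4, 170.1]
orientation: [3.141, -0.004, -2.98]
wrist_force: [-0.8, 0.0, 0.0]
opening: 1.0
grip_force: 0.0
```

Emit:
servo_tool(
  motion=[
    [[0.8,0,0,0,0,0,0],[0.5,0,0,0,0,0,0],[0.4,0,0,0,0,0,0],[0.3,0,0,0,0,0,0],[0.2,0,0,0,0,0,0]],
  ],
)

```text
time: 11.22
eef_pos: [561.2, -48.5, 174.2]
orientation: [-3.141, 0.003, -2.981]
wrist_force: [-1.0, 0.3, 2.2]
opening: 0.349
grip_force: 59.0
```

Emit:
servo_tool(
  motion=[
    [[0,0,0,0,0,0,0],[0,0,0,0,0,0,0],[0,0,0,0,0,0,0]],
  ],
)

```text
time: 11.47
eef_pos: [561.3, -48.5, 174.1]
orientation: [-3.141, 0.003, -2.981]
wrist_force: [0.6, 1.1, 5.3]
opening: 0.344
grip_force: 59.2
```

Emit:
servo_tool(
  motion=[
    [[0,0,0,0.004,0,0,0],[0,0,0,0.008,0,0,0],[0,0,0,0.008,0,0,0]],
  ],
)

```text
time: 11.72
eef_pos: [559.9, -48.6, 177.3]
orientation: [3.141, -0.001, -2.982]
wrist_force: [-0.7, -0.0, -0.7]
opening: 0.344
grip_force: 59.2
```

Emit:
servo_tool(
  motion=[
    [[0,0,0,0.0025,0,0,0],[0,-0.02,-0.0032,0.0043,0,0,0],[0,-0.04,-0.0064,0.006,0,0,0],[0,-0.06,-0.0097,0.0078,0,0,0],[0,-0.08,-0.0129,0.0095,0,0,0]],
  ],
)

```text
time: 12.13
eef_pos: [511.4, -56.5, 182.7]
orientation: [3.141, -0.001, -2.982]
wrist_force: [0.3, 0.6, -1.5]
opening: 0.346
grip_force: 59.3
```

Emit:
servo_tool(
  motion=[
    [[0,-0.02,-0.0032,0.0018,0,0,0],[0,-0.04,-0.0064,0.0035,0,0,0],[0,-0.052,-0.0083,0.0045,0,0,0],[0,-0.052,-0.0083,0.0045,0,0,0],[0,-0.052,-0.0083,0.0045,0,0,0]],
  ],
)

```text
time: 12.55
eef_pos: [481.2, -61.3, 186.0]
orientation: [-3.142, 0.0, -2.982]
wrist_force: [0.9, -1.2, -1.5]
opening: 0.344
grip_force: 59.3
```

```bash
python3 - <<'E'
from h import *
import pickle
s=state();print(np.round(s["eef_pos"],1),np.round(s["orientation"],3),np.round(s["wrist_force"],1))
im=grab_frame("wrist")[:,:,::-1];cv2.imwrite("pics/w7.png",im)
A=cv2.imread("pics/w3.png")
# compare ring region rows with first grasp
t=cv2.cvtColor(A,cv2.COLOR_BGR2GRAY)[225:335,280:362];g=cv2.cvtColor(im,cv2.COLOR_BGR2GRAY)[195:365,265:377]
r=cv2.matchTemplate(g,t,cv2.TM_CCOEFF_NORMED);_,m,_,l=cv2.minMaxLoc(r);print(m,"du,dv vs grasp1",l[0]-15,l[1]-30)
h=cv2.cvtColor(im,cv2.COLOR_BGR2HSV)
k,lb,st,ce=cv2.connectedComponentsWithStats((((h[:,:,0]<6)|(h[:,:,0]>174))&(h[:,:,1]>150)&(h[:,:,2]>60)).astype(np.uint8))
print([(st[i].tolist(),ce[i].round(1).tolist()) for i in range(1,k) if st[i,4]>30])
E
```

```text
[481.2 -61.3 186. ] [-3.142  0.    -2.982] [ 0.9 -1.2 -1.5]
0.9494763016700745 du,dv vs grasp1 0 2
[([311, 333, 20, 30, 532], [320.5, 347.9]), ([0, 371, 53, 29, 1196], [21.8, 385.7])]
```

Emit:
servo_tool(
  motion=[
    [[0,-0.046,0.06,0.02,0,0,0],[0,-0.046,0.12,0.02,0,0,0],[0,-0.046,0.18,0.02,0,0,0],[0,-0.046,0.24,0.02,0,0,0],[0,-0.046,0.287,0.02,0,0,0]],
  ],
)

```text
time: 13.02
eef_pos: [453.7, 113.5, 197.9]
orientation: [3.141, 0.0, -2.981]
wrist_force: [0.5, -0.7, -1.1]
opening: 0.345
grip_force: 59.7
```

Emit:
servo_tool(
  motion=[
    [[0,0,0,0,0,0,0],[0,0,0,0,0,0,0],[0,0,0,0,0,0,0]],
  ],
)

```text
time: 13.27
eef_pos: [453.8, 111.0, 197.6]
orientation: [-3.141, -0.001, -2.981]
wrist_force: [-0.0, -0.5, -1.3]
opening: 0.348
grip_force: 59.9
```

Emit:
servo_tool(
  motion=[
    [[0,0.015,0.0032,-0.003,0,0,0],[0,0.03,0.0064,-0.006,0,0,0],[0,0.045,0.0096,-0.009,0,0,0],[0,0.055,0.0117,-0.011,0,0,0],[0,0.055,0.0117,-0.011,0,0,0]],
  ],
)

```text
time: 13.68
eef_pos: [487.7, 117.6, 190.3]
orientation: [-3.141, -0.001, -2.983]
wrist_force: [-0.3, 0.5, -1.9]
opening: 0.345
grip_force: 59.9
```

Emit:
servo_tool(
  motion=[
    [[0,0.01,0.0021,-0.002,0,0,0],[0,0.02,0.0043,-0.004,0,0,0],[0,0.03,0.0064,-0.006,0,0,0],[0,0.03,0.0064,-0.006,0,0,0]],
  ],
)

```text
time: 14.02
eef_pos: [505.4, 121.9, 187.2]
orientation: [-3.141, -0.0, -2.982]
wrist_force: [-0.7, -0.1, -1.2]
opening: 0.343
grip_force: 59.9
```

```bash
python3 - <<'E'
from h import *
s=state();print(np.round(s["eef_pos"],1),np.round(s["wrist_force"],1))
im=grab_frame("wrist")[:,:,::-1];cv2.imwrite("pics/w8.png",im)
h=cv2.cvtColor(im,cv2.COLOR_BGR2HSV)
k,lb,st,ce=cv2.connectedComponentsWithStats((((h[:,:,0]<6)|(h[:,:,0]>174))&(h[:,:,1]>150)&(h[:,:,2]>60)).astype(np.uint8))
print([(st[i].tolist(),ce[i].round(1).tolist()) for i in range(1,k) if st[i,4]>30])
E
```

```text
[505.4 121.9 187.2] [-0.7 -0.1 -1.2]
[([599, 157, 41, 32, 1028], [621.8, 170.4]), ([306, 248, 24, 43, 898], [317.9, 269.1])]
```

Emit:
servo_tool(
  motion=[
    [[0,0.016,0.0034,-0.0032,0,0,0],[0,0.032,0.0068,-0.0064,0,0,0],[0,0.048,0.0102,-0.0096,0,0,0],[0,0.06,0.0128,-0.012,0,0,0],[0,0.06,0.0128,-0.012,0,0,0]],
  ],
)

```text
time: 14.48
eef_pos: [541.7, 129.7, 179.4]
orientation: [-3.141, -0.001, -2.982]
wrist_force: [-0.1, 0.1, -1.1]
opening: 0.342
grip_force: 59.9
```

Emit:
servo_tool(
  motion=[
    [[0,0.0025,0.0005,-0.0005,0,0,0],[0,0.005,0.001,-0.001,0,0,0],[0,0.005,0.001,-0.001,0,0,0]],
  ],
)

```text
time: 14.73
eef_pos: [543.5, 130.0, 179.9]
orientation: [-3.142, -0.0, -2.981]
wrist_force: [-0.3, 0.2, -1.5]
opening: 0.344
grip_force: 59.9
```

Emit:
servo_tool(
  motion=[
    [[0,0.002,0.0004,-0.0004,0,0,0],[0,0.004,0.0008,-0.0008,0,0,0],[0,0.004,0.0008,-0.0008,0,0,0]],
  ],
)

```text
time: 14.98
eef_pos: [545.9, 130.5, 179.5]
orientation: [3.142, 0.0, -2.981]
wrist_force: [-0.5, -0.5, -1.9]
opening: 0.343
grip_force: 59.9
```

Emit:
servo_tool(
  motion=[
    [[0,0.0015,0.0003,-0.0003,0,0,0],[0,0.003,0.0006,-0.0006,0,0,0],[0,0.003,0.0006,-0.0006,0,0,0]],
  ],
)

```text
time: 15.23
eef_pos: [547.8, 130.9, 179.0]
orientation: [-3.142, 0.0, -2.981]
wrist_force: [-0.8, -0.5, -1.6]
opening: 0.347
grip_force: 59.9
```

Emit:
servo_tool(
  motion=[
    [[0,0.0015,0.0003,-0.0003,0,0,0],[0,0.003,0.0006,-0.0006,0,0,0],[0,0.003,0.0006,-0.0006,0,0,0]],
  ],
)

```text
time: 15.48
eef_pos: [549.6, 131.3, 178.6]
orientation: [3.142, -0.0, -2.981]
wrist_force: [-0.0, 0.4, -1.5]
opening: 0.344
grip_force: 59.9
```

Emit:
servo_tool(
  motion=[
    [[0,0.0015,0.0003,-0.0003,0,0,0],[0,0.003,0.0006,-0.0006,0,0,0],[0,0.003,0.0006,-0.0006,0,0,0]],
  ],
)

```text
time: 15.73
eef_pos: [550.7, 131.3, 178.1]
orientation: [-3.141, -0.002, -2.982]
wrist_force: [-2.9, -1.0, 0.3]
opening: 0.348
grip_force: 61.6
```

Emit:
servo_tool(
  motion=[
    [[0,-0.0015,-0.0003,-0.003,0,0,0],[0,-0.0015,-0.0003,-0.006,0,0,0],[0,-0.0015,-0.0003,-0.006,0,0,0]],
  ],
)

```text
time: 15.98
eef_pos: [550.6, 131.5, 175.2]
orientation: [3.142, 0.001, -2.981]
wrist_force: [-2.4, -0.5, 3.1]
opening: 0.343
grip_force: 60.9
```

Emit:
servo_tool(
  motion=[
    [[0,0,0,-0.001,0,0,0],[0,0,0,-0.0015,0,0,0],[0,0,0,-0.0015,0,0,0]],
  ],
)

```text
time: 16.23
eef_pos: [550.7, 131.5, 175.0]
orientation: [3.141, 0.002, -2.981]
wrist_force: [-3.9, -0.8, 5.8]
opening: 0.346
grip_force: 61.5
```

Both rings are seated and the second one hangs on the prong. I'll ease up and release.

Emit:
servo_tool(
  motion=[
    [[0.35,0,0,0.0015,0,0,0],[0.45,0,0,0.0015,0,0,0],[0.6,0,0,0.0015,0,0,0],[1,0,0,0.0015,0,0,0],[1,0,0,0.0015,0,0,0]],
  ],
)

```text
time: 16.65
eef_pos: [550.6, 131.5, 174.5]
orientation: [-3.142, 0.0, -2.982]
wrist_force: [0.3, 0.1, -0.8]
opening: 0.856
grip_force: 0.0
```

Emit:
servo_tool(
  motion=[
    [[1,0,0,0,0,0,0],[1,0,0,0.03,0,0,0],[1,0,0,0.08,0,0,0],[1,0,0,0.14,0,0,0],[1,0,0,0.195,0,0,0]],
  ],
)

```text
time: 17.07
eef_pos: [550.2, 131.1, 293.3]
orientation: [-3.141, -0.0, -2.982]
wrist_force: [1.2, 1.7, 0.9]
opening: 1.002
grip_force: 0.0
```

Emit:
servo_tool(
  motion=[
    [[1,0,0,0,0,0,0],[1,0,0,0,0,0,0]],
  ],
)

```text
time: 17.23
eef_pos: [551.4, 131.8, 294.1]
orientation: [3.14, 0.005, -2.982]
wrist_force: [0.3, -0.3, -0.6]
opening: 1.0
grip_force: 0.0
```

```bash
python3 - <<'E'
from h import *
import pickle
s=state();print(np.round(s["eef_pos"],1),np.round(s["orientation"],3))
im=grab_frame("wrist")[:,:,::-1];cv2.imwrite("pics/w9.png",im);pickle.dump(s,open("w9.pkl","wb"))
c=cam("wrist",s)
ex=np.array([.9873,.1593,0]);ey=np.array([-.1593,.9873,0])
B=np.array([521.55,-54.69,0])+80.8*ex
g=cv2.cvtColor(im,cv2.COLOR_BGR2GRAY)
for nm,o,zf in(("full",0,lambda d:195+.087*d+12),("spare",180,lambda d:195+.195*d+10.5)):
    for lat in(-8,0,8):
        L=[]
        for d in range(0,64,2):
            P=B-d*ex+(o+lat-(4*d/81 if o else 0))*ey;P[2]=zf(d)
            u,v=proj(c,P).round().astype(int)
            L.append(int(g[v,u]) if 0<=v<400 and 0<=u<640 else -1)
        print(nm,lat,L)
E
```

```text
[551.4 131.8 294.1] [ 3.14   0.005 -2.982]
full -8 [126, 125, 125, 98, 68, 67, 72, 84, 86, 83, 82, 83, 75, 91, 116, 169, 169, 116, 117, 112, 111, 145, 162, 159, 163, 159, 157, 159, 147, 141, 134, 118]
full 0 [123, 125, 122, 120, 124, 102, 106, 110, 110, 105, 108, 90, 71, 63, 79, 95, 172, 169, 168, 161, 106, 110, 158, 168, 159, 155, 155, 155, 140, 143, 140, 150]
full 8 [62, 113, 127, 135, 123, 119, 109, 110, 116, 117, 108, 100, 126, 233, 230, 233, 232, 233, 231, 232, 231, 233, 230, 231, 232, 232, 231, 231, 230, 232, 231, 232]
spare -8 [136, 155, 165, 167, 168, 168, 166, 167, 171, 173, 173, 174, 169, 168, 150, 117, 111, 127, 153, 154, 148, 143, 153, 144, 157, 147, 187, 164, 160, 154, 148, 160]
spare 0 [143, 221, 219, 221, 220, 217, 220, 212, 220, 221, 221, 222, 218, 158, 218, 219, 213, 211, 213, 215, 216, 217, 218, 221, 216, 214, 218, 217, 218, 220, 214, 214]
spare 8 [122, 198, 230, 231, 233, 233, 233, 213, 228, 230, 231, 234, 233, 212, 138, 112, 111, 122, 132, 147, 176, 199, 198, 137, 166, 221, 225, 180, 143, 133, 150, 154]
```

Emit:
servo_tool(
  motion=[
    [[1,0.047,-0.07,0,0,0,0],[1,0.047,-0.14,0,0,0,0],[1,0.047,-0.2,0,0,0,0],[1,0.047,-0.26,0,0,0,0],[1,0.047,-0.295,0,0,0,0]],
  ],
)

```text
time: 17.7
eef_pos: [577.8, -49.1, 290.1]
orientation: [-3.141, -0.003, -2.984]
wrist_force: [-0.4, 0.4, -0.2]
opening: 1.001
grip_force: 0.0
```

Emit:
servo_tool(
  motion=[
    [[1,0,0,0,0,0,0],[1,0,0,0,0,0,0],[1,0,0,0,0,0,0]],
  ],
)

```text
time: 17.95
eef_pos: [578.3, -45.3, 290.6]
orientation: [3.141, -0.002, -2.982]
wrist_force: [0.2, 1.3, -0.2]
opening: 0.999
grip_force: 0.0
```

Emit:
servo_tool(
  motion=[
    [[1,0.0025,0.0002,-0.06,0,0,0],[1,0.0025,0.0002,-0.12,0,0,0],[1,0.0025,0.0002,-0.165,0,0,0],[1,0.0025,0.0002,-0.19,0,0,0],[1,0.0025,0.0002,-0.202,0,0,0]],
  ],
)

```text
time: 18.37
eef_pos: [578.3, -44.2, 167.0]
orientation: [3.141, -0.006, -2.98]
wrist_force: [-0.4, 0.7, 0.0]
opening: 0.999
grip_force: 0.0
```

Emit:
servo_tool(
  motion=[
    [[1,0,0,0,0,0,0],[0.8,0,0,0,0,0,0],[0.6,0,0,0,0,0,0],[0.5,0,0,0,0,0,0],[0.4,0,0,0,0,0,0]],
  ],
)

```text
time: 18.78
eef_pos: [580.7, -45.3, 171.7]
orientation: [-3.142, 0.002, -2.981]
wrist_force: [-0.7, -0.3, 0.4]
opening: 0.456
grip_force: 0.3
```

Emit:
servo_tool(
  motion=[
    [[0,0,0,0,0,0,0],[0,0,0,0,0,0,0],[0,0,0,0,0,0,0],[0,0,0,0,0,0,0]],
  ],
)

```text
time: 19.12
eef_pos: [581.0, -45.4, 171.8]
orientation: [-3.141, 0.003, -2.981]
wrist_force: [0.2, 2.2, 5.8]
opening: 0.424
grip_force: 59.9
```

Emit:
servo_tool(
  motion=[
    [[0,0,0,0.005,0,0,0],[0,0,0,0.01,0,0,0],[0,0,0,0.01,0,0,0]],
  ],
)

```text
time: 19.37
eef_pos: [579.7, -45.5, 176.3]
orientation: [3.141, -0.001, -2.982]
wrist_force: [0.1, 0.7, -1.2]
opening: 0.427
grip_force: 60.1
```

Emit:
servo_tool(
  motion=[
    [[0,0,0,0.004,0,0,0],[0,-0.015,-0.0024,0.0053,0,0,0],[0,-0.03,-0.0048,0.0067,0,0,0],[0,-0.03,-0.0048,0.0067,0,0,0]],
  ],
)

```text
time: 19.7
eef_pos: [560.2, -48.7, 180.8]
orientation: [3.141, -0.001, -2.982]
wrist_force: [0.2, -0.4, -2.1]
opening: 0.428
grip_force: 60.2
```

Emit:
servo_tool(
  motion=[
    [[0,-0.02,-0.0032,0.0018,0,0,0],[0,-0.04,-0.0064,0.0035,0,0,0],[0,-0.06,-0.0097,0.0053,0,0,0],[0,-0.08,-0.0129,0.007,0,0,0],[0,-0.1,-0.016,0.009,0,0,0]],
  ],
)

```text
time: 20.12
eef_pos: [501.0, -58.1, 186.0]
orientation: [3.142, -0.0, -2.982]
wrist_force: [-0.7, -0.3, -1.8]
opening: 0.426
grip_force: 60.2
```

Emit:
servo_tool(
  motion=[
    [[0,-0.02,-0.0032,0.002,0,0,0],[0,-0.04,-0.0064,0.004,0,0,0],[0,-0.06,-0.0096,0.006,0,0,0],[0,-0.06,-0.0096,0.006,0,0,0],[0,-0.06,-0.0096,0.006,0,0,0]],
  ],
)

```text
time: 20.53
eef_pos: [465.7, -63.8, 190.0]
orientation: [-3.142, 0.001, -2.982]
wrist_force: [1.3, -0.4, -2.7]
opening: 0.428
grip_force: 60.2
```

The big spanner is free of the hook. I'll raise it, turn it to the caddy's axes and stop beside the pocket to measure.

Emit:
servo_tool(
  motion=[
    [[0,-0.03,0.02,0.05,0,0,0.1],[0,-0.06,0.07,0.09,0,0,0.2],[0,-0.077,0.12,0.117,0,0,0.31],[0,-0.077,0.17,0.117,0,0,0.42],[0,-0.077,0.208,0.117,0,0,0.53]],
  ],
)

```text
time: 20.95
eef_pos: [420.3, 63.3, 261.3]
orientation: [-3.141, 0.004, -2.42]
wrist_force: [0.2, -0.1, -2.8]
opening: 0.426
grip_force: 61.0
```

Emit:
servo_tool(
  motion=[
    [[0,0.006,0.05,0,0,0,0.1],[0,0.013,0.1,0,0,0,0.21],[0,0.02,0.15,0,0,0,0.32],[0,0.027,0.2,0,0,0,0.42],[0,0.033,0.242,0,0,0,0.525]],
  ],
)

```text
time: 21.37
eef_pos: [440.0, 208.6, 259.4]
orientation: [3.142, 0.0, -1.871]
wrist_force: [-0.6, 0.0, -2.8]
opening: 0.424
grip_force: 61.1
```

Emit:
servo_tool(
  motion=[
    [[0,0.04,0.033,0,0,0,0],[0,0.075,0.063,0,0,0,0],[0,0.075,0.063,0,0,0,0],[0,0.075,0.063,0,0,0,0]],
  ],
)

```text
time: 21.7
eef_pos: [485.4, 245.1, 258.1]
orientation: [3.14, -0.002, -1.876]
wrist_force: [-0.5, -0.9, -2.2]
opening: 0.428
grip_force: 61.4
```

```bash
python3 - <<'E'
from h import *
import pickle
s=state();print(np.round(s["eef_pos"],1),np.round(s["orientation"],3),np.round(s["wrist_force"],1))
im=grab_frame("wrist")[:,:,::-1];cv2.imwrite("pics/w10.png",im);pickle.dump(s,open("w10.pkl","wb"))
c=cam("wrist",s)
for p in((397,272,110),(406,300,110)):print(proj(c,p))
E
```

```text
[485.4 245.1 258.1] [ 3.140e+00 -2.000e-03 -1.876e+00] [-0.5 -0.9 -2.2]
[413.08671739 187.40265467]
[410.23974903 215.74347981]
```

View pics/w10.png

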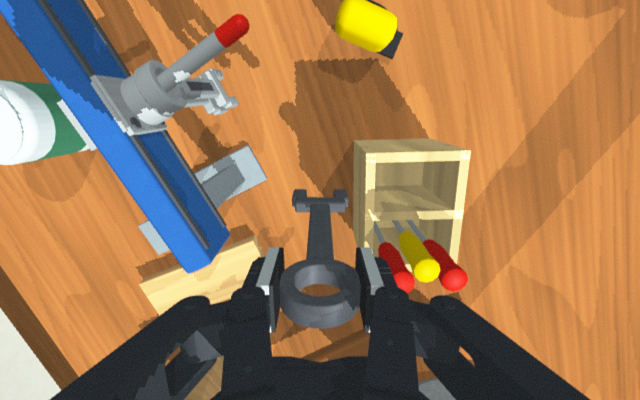

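The view shows the big spanner held upright with its jaw at (320,200). The caddy's rim runs from (366,152) to (470,150), and the empty pocket's inner corners are at about (376,161), (462,160), (460,210) and (375,211), with the chisels below it. On the spare hook both small rings sit against the plate at (150,95).

```bash
python3 - <<'E'
from h import *
import pickle
s=pickle.load(open("w10.pkl","rb"));c=cam("wrist",s)
P=[onz(c,p,110)[:2] for p in((366,152),(470,150),(376,161),(462,160),(460,210),(375,211))]
print(np.round(P,1).tolist());n=np.linalg.norm
print("outer w",n(P[1]-P[0]),"in x",n(P[3]-P[2]),n(P[4]-P[5]),"in y",n(P[5]-P[2]),n(P[4]-P[3]))
d=P[1]-P[0];print("edge dir deg",np.degrees(np.arctan2(d[1],d[0])),"pocket centre",np.mean(P[2:],0))
im=cv2.imread("pics/w10.png");g=cv2.cvtColor(im,cv2.COLOR_BGR2GRAY)
print("row185",g[185,350:480].tolist());print("col430",g[138:225,430].tolist())
# jaw position relative to TCP: pixel centre ~ (320,196) at z = tcp+20-125
q=onz(c,(320,192),s["eef_pos"][2]+20-133);print("jaw end xy",q, "tcp",s["eef_pos"])
E
```

```text
[[432.0, 224.8], [338.2, 252.5], [425.1, 236.0], [347.0, 259.6], [357.3, 309.0], [438.5, 284.4]]
outer w 97.73864170370327 in x 81.62781846652406 84.85008287255893 in y 50.31195328296045 50.456131667838385
edge dir deg 163.5884827731169 pocket centre [391.95459388 272.25002139]
row185 [87, 82, 85, 102, 116, 116, 116, 121, 116, 106, 109, 117, 114, 118, 123, 180, 243, 243, 241, 241, 241, 241, 241, 243, 240, 160, 143, 143, 146, 151, 148, 149, 149, 146, 147, 138, 136, 131, 134, 134, 131, 129, 126, 124, 124, 124, 122, 123, 123, 126, 122, 127, 127, 127, 129, 131, 134, 130, 133, 134, 131, 132, 128, 130, 132, 132, 130, 132, 132, 139, 133, 129, 123, 121, 115, 115, 116, 117, 118, 117, 120, 123, 125, 118, 111, 115, 112, 108, 104, 104, 104, 109, 110, 110, 117, 114, 115, 117, 118, 117, 114, 118, 116, 116, 115, 111, 139, 224, 244, 243, 242, 242, 242, 241, 242, 241, 219, 154, 150, 156, 158, 161, 161, 165, 165, 164, 168, 168, 164, 167]
col430 [166, 150, 146, 151, 150, 146, 146, 147, 148, 137, 138, 139, 140, 181, 224, 232, 231, 228, 230, 232, 231, 233, 224, 183, 119, 115, 119, 119, 120, 119, 115, 115, 116, 120, 116, 117, 120, 117, 118, 118, 120, 117, 119, 120, 117, 120, 114, 120, 116, 120, 119, 120, 120, 127, 124, 125, 124, 126, 128, 123, 124, 126, 119, 131, 141, 139, 142, 143, 144, 141, 137, 128, 150, 200, 221, 220, 220, 220, 222, 222, 222, 190, 126, 126, 122, 126, 127]
jaw end xy [482.13891871 239.63827457 145.09791374] tcp [485.39412275 245.13659039 258.09791374]
```

Emit:
servo_tool(
  motion=[
    [[0,-0.05,0.015,0,0,0,0.018],[0,-0.1,0.03,0,0,0,0.018],[0,-0.156,0.0455,0,0,0,0.018],[0,-0.156,0.0455,0,0,0,0.018],[0,-0.156,0.0455,0,0,0,0.018]],
  ],
)

```text
time: 22.17
eef_pos: [389.8, 271.3, 260.8]
orientation: [-3.141, 0.002, -1.855]
wrist_force: [0.4, 0.5, -2.0]
opening: 0.425
grip_force: 61.9
```

Emit:
servo_tool(
  motion=[
    [[0,0,0,0,0,0,0],[0,0,0,-0.03,0,0,0],[0,0,0,-0.06,0,0,0],[0,0,0,-0.06,0,0,0]],
  ],
)

```text
time: 22.5
eef_pos: [390.1, 269.7, 220.3]
orientation: [3.138, -0.005, -1.86]
wrist_force: [-0.6, -0.9, -3.2]
opening: 0.423
grip_force: 61.9
```

Emit:
servo_tool(
  motion=[
    [[0,0.002,0.007,-0.03,0,0,0],[0,0.002,0.007,-0.06,0,0,0],[0,0.002,0.007,-0.09,0,0,0],[0,0.002,0.007,-0.115,0,0,0],[0,0.002,0.007,-0.115,0,0,0]],
  ],
)

```text
time: 22.92
eef_pos: [391.6, 274.1, 152.4]
orientation: [3.139, -0.005, -1.859]
wrist_force: [-0.7, -0.4, -2.6]
opening: 0.428
grip_force: 61.9
```

Emit:
servo_tool(
  motion=[
    [[0,0,0,-0.01,0,0,0],[0,0,0,-0.02,0,0,0],[0,0,0,-0.025,0,0,0],[0,0,0,-0.025,0,0,0]],
  ],
)

```text
time: 23.25
eef_pos: [392.3, 275.5, 139.6]
orientation: [3.141, -0.0, -1.858]
wrist_force: [0.6, 0.1, -2.8]
opening: 0.425
grip_force: 61.9
```

Emit:
servo_tool(
  motion=[
    [[0,0,0,-0.004,0,0,0],[0,0,0,-0.006,0,0,0],[0,0,0,-0.006,0,0,0]],
  ],
)

```text
time: 23.5
eef_pos: [392.3, 275.6, 136.1]
orientation: [3.142, -0.0, -1.858]
wrist_force: [-0.2, 0.6, -1.1]
opening: 0.427
grip_force: 62.0
```

Emit:
servo_tool(
  motion=[
    [[0,0,0,-0.004,0,0,0],[0,0,0,-0.008,0,0,0],[0,0,0,-0.01,0,0,0],[0,0,0,-0.01,0,0,0]],
  ],
)

```text
time: 23.83
eef_pos: [392.1, 275.4, 129.7]
orientation: [3.141, -0.001, -1.858]
wrist_force: [-0.0, 0.1, -2.2]
opening: 0.428
grip_force: 62.0
```

Emit:
servo_tool(
  motion=[
    [[0,0,0,-0.002,0,0,0],[0,0,0,-0.004,0,0,0],[0,0,0,-0.004,0,0,0]],
  ],
)

```text
time: 24.08
eef_pos: [392.2, 275.5, 127.5]
orientation: [3.141, -0.0, -1.858]
wrist_force: [0.4, -0.2, -2.0]
opening: 0.424
grip_force: 62.0
```

Emit:
servo_tool(
  motion=[
    [[0,0,0,-0.001,0,0,0],[0,0,0,-0.002,0,0,0],[0,0,0,-0.002,0,0,0]],
  ],
)

```text
time: 24.33
eef_pos: [392.3, 275.6, 126.4]
orientation: [3.142, -0.0, -1.858]
wrist_force: [-0.4, 0.3, -1.5]
opening: 0.428
grip_force: 62.0
```

Emit:
servo_tool(
  motion=[
    [[0,0,0,-0.001,0,0,0],[0,0,0,-0.002,0,0,0],[0,0,0,-0.002,0,0,0]],
  ],
)

```text
time: 24.58
eef_pos: [392.5, 275.8, 125.6]
orientation: [-3.141, 0.001, -1.858]
wrist_force: [0.1, -0.5, -1.0]
opening: 0.426
grip_force: 62.2
```

Emit:
servo_tool(
  motion=[
    [[0,0,0,-0.001,0,0,0],[0,0,0,-0.002,0,0,0],[0,0,0,-0.002,0,0,0]],
  ],
)

```text
time: 24.83
eef_pos: [392.9, 276.5, 125.5]
orientation: [-3.14, 0.003, -1.857]
wrist_force: [-2.4, 0.0, 7.4]
opening: 0.426
grip_force: 62.8
```

Emit:
servo_tool(
  motion=[
    [[0.45,0,0,0.0015,0,0,0],[0.5,0,0,0.0015,0,0,0],[0.6,0,0,0.0015,0,0,0],[0.8,0,0,0.0015,0,0,0],[1,0,0,0.0015,0,0,0]],
  ],
)

```text
time: 25.25
eef_pos: [392.3, 275.5, 124.9]
orientation: [3.142, -0.0, -1.858]
wrist_force: [0.7, -0.6, 0.8]
opening: 0.862
grip_force: 0.0
```

Emit:
servo_tool(
  motion=[
    [[1,0,0,0,0,0,0],[1,0,0,0,0,0,0],[1,0,0,0,0,0,0],[1,0,0,0.02,0,0,0],[1,0,0,0.05,0,0,0]],
  ],
)

```text
time: 25.67
eef_pos: [391.4, 274.7, 153.8]
orientation: [3.14, -0.004, -1.858]
wrist_force: [0.1, 0.4, -0.8]
opening: 0.999
grip_force: 0.0
```

Emit:
servo_tool(
  motion=[
    [[1,0,0,0.05,0,0,0],[1,0,0,0.1,0,0,0],[1,0,0,0.16,0,0,0],[1,0,0,0.2,0,0,0],[1,0,0,0.2,0,0,0]],
  ],
)

```text
time: 26.08
eef_pos: [394.4, 276.8, 281.0]
orientation: [-3.136, 0.009, -1.858]
wrist_force: [0.1, -0.3, -0.8]
opening: 1.001
grip_force: 0.0
```

```bash
python3 - <<'E'
from h import *
s=state();print(np.round(s["eef_pos"],1),np.round(s["wrist_force"],1))
c=cam("wrist",s);im=grab_frame("wrist")[:,:,::-1];cv2.imwrite("pics/w11.png",im)
h=cv2.cvtColor(im,cv2.COLOR_BGR2HSV)
C=np.array([392,272.3]);ex=np.array([.959,-.282]);ey=np.array([.282,.959])
# ring visible above the pocket: dark grey, low saturation blob inside pocket image footprint
Q=np.array([proj(c,[*(C+a*ex+b*ey),z]) for z in(110,165) for a,b in((-40,-25),(40,-25),(40,25),(-40,25))])
m=np.zeros(im.shape[:2],np.uint8);cv2.fillConvexPoly(m,cv2.convexHull(Q.astype(np.int32)),1)
d=((h[:,:,1]<60)&(h[:,:,2]<130)&(m>0)).astype(np.uint8)
k,l,st,ce=cv2.connectedComponentsWithStats(d)
for i in range(1,k):
    if st[i,4]>100:print(st[i].tolist(),"at z 150 ->",onz(c,ce[i],150).round(1))
print("pocket px",Q.round().tolist())
E
```

```text
[394.4 276.8 281. ] [ 0.1 -0.3 -0.8]
[299, 157, 43, 61, 1410] at z 150 -> [392.3 276.3 150. ]
pocket px [[360.0, 152.0], [281.0, 152.0], [283.0, 199.0], [358.0, 199.0], [368.0, 163.0], [273.0, 163.0], [276.0, 218.0], [365.0, 218.0]]
```

The dark ring stands above the middle of the pocket: a blob 43 px wide, as expected for 38 mm. The gripper is clear, so I'll hand in.

```bash
python3 -c "
from bench import *
print(hand_in())"
```

```text
the job is handed in; nothing more can be done
None
```

I handed the job in at about 26 s: both small spanners are on the spare hook, right back against its plate one behind the other, and the big dark one stands ring up in the caddy's empty pocket, set down before I let go. The final check of the big spanner was by colour mask, since I had used all ten picture views, and the hand-in did not report a verdict.

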